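# Set up the bench slicer: tray in, slicing disc on its splined drive

## Robot

A 6-joint arm with a two-finger parallel gripper is mounted at the origin on the work surface. World frame = base frame: x ahead of the robot, y to its left, z up, the work surface at z = 0. Lengths are in m, angles in rad, forces in N, time in s.
With the tool pointing down it reaches from about 0.25 to 0.775 m from the base axis. Payload 4 kg.
Tool frame: the origin (TCP) lies at the very end of the fingers, on their centre line; the grasp point (between the pads) lies 19 mm behind it; z points along the fingers, y is the direction in which the jaws open and shut (so a half turn about z gives the same grasp; the last joint's range is limited). The gripper opens to 94 mm and grips with 3 to 60 N. Pads are 16 mm wide; open, the fingers measure 119 mm over their backs; the gripper's body (75 mm by 177 mm) begins 78 mm behind the grasp point.
Start: joints at [-1.428, 0.087, 1.371, -0, 1.684, -0.103], TCP at [0.134, -0.533, 0.206] pointing down, gripper open.
Joint ranges: [-3.1, 3.1], [-0.76, 2.03], [0.27, 2.55], [-1.08, 4.22], [0.17, 2.65], [-2.57, 2.57]. Speed limits (rad/s): [2.79, 2.79, 3.14, 3.14, 3.14, 3.14].

## Interface

Orientations are given as [roll, pitch, yaw] about the fixed x, y, z axes, in that order (R = Rz(yaw) Ry(pitch) Rx(roll)).
In Python, from bench import robot, snapshot, models gives the robot as it stands.
- The arm moves only by the tool arm_command, never from a script. Its argument "commands" is text: rows parted by semicolons, each of 7 numbers parted by spaces: the shift along the tool's x, y, z in mm, then the turn, a rotation vector about the tool's x, y, z in degrees, then the opening, from 0 (shut) to 1 (fully open). In form: tx ty tz rx ry rz hand; .... A call has 1 to 12 rows; each row shifts and turns the pose as measured when the row begins, along the tool's axes as they then stand; what a row does not reach is not made up. A row lasts 1/8 s, in which the tool goes at most 62.5 mm and 10.7 degrees, less where a joint would pass 70% of its speed; a pose out of reach is approached as far as the arm can. A call is refused whole if a number of a shift passes 62.5 or a number of a turn 10.7, either way. A call with a gripper value outside its range is refused whole. The fingers move at their own pace and stop on an object; the grip force is fixed at half the most. Time passes only in rows, so rows that do not move let the fingers close. It gives the time, the measured TCP pose, the force and the opening at its end, in the units of the state.
- robot.get_obs(): the state, without advancing time (a new reading comes with each control period).
- snapshot(name): name is "scene" or "side" or "wrist"; returns a dict with "img" (480x640x3 uint8, blue, green, red), "camera_matrix" (3x3 intrinsics, pixels), "origin" and "rotation" of the camera in the world. Camera axes: x right, y down, z forward; pixel columns grow to the right and rows downward; lengths in m; the calibration is good to about 2 mm. A picture is of the moment at which its call begins. There is no depth.
- robot.close_job(): hands the job in, once; it reports no verdict.
Trained networks look in a picture, given as the dict that the camera call returned (one of the last four; its "shot" number tells which), for a name from the list of things; names that differ only in an ending like _2 or _b are one class to them, and where a whole thing is asked for, a point or a joint stands for the part that bears it (a point fixed in the world has none). Each returns a list of dicts, best first, with "conf" (0 to 1); they miss things now and then, are a little off and sometimes report something else, mostly with a low value. They report only what shows in the picture. A call takes as long as a camera call. They do not tell look-alikes from the thing itself.
- models.spot_in(query, picture): "bbox" ([left, top, width, height] as shares, 0 to 1, of the picture: columns of its width, rows of its height, round what is visible of it).
- models.tip_of(query, picture): "centre" ([column, row] as shares, 0 to 1, of the picture: columns of its width, rows of its height: a listed point, or the origin of a listed thing).
The state is a dict: "time": time; "joint_positions": joint angles; "qvel": joint speeds; "joint_torque": joint torques, N m; "tool_pos": TCP position; "ee_rot": TCP orientation; "wrist_force": force on the tool from outside, world axes, zero at the start; "wrist_torque": the same for the moment, N m; "width": finger opening in m.
Only numpy, scipy, OpenCV 4.12 (cv2) and the standard library are available. Lean on these libraries where they do the work, as an engineer would, in place of code of your own. Each camera call takes 0.05 s, during which the arm holds its last target. There are 200 camera calls.

## Task

Get the bench slicer ready: first slide the tray, with its tub standing in it, all the way into the opening at the foot of the slicer until it stops. Then take the slicing disc by its grip bar, turn it until its hub meshes with the four ribs of the drive shaft on top of the slicer, slide it down and press it fully home against the spring collar. Finish while still holding the disc's grip and pressing it down: do not let go; leave the film roll, the stack of tubs and the bowl alone.

Things in the scene. Friction and masses are not known exactly. Their poses are not given: they have to be found in the camera images.
- slicer: Fixed white bench slicer. Origin on the bench exactly under the vertical drive shaft; z up; its front is its own -x side. Gearbox block x -90 to +90 mm, y -90 to +90, its top (deck) at z = 120. Behind it the motor, x +90 to +190, 150 high. On the deck a low round rim round the shaft (inner radius 79, 12 high)
- bay_mouth (a point): Middle of the tray opening's lower edge in the slicer's front face (slicer x = -90 mm, on the bench), axes as the slicer's. The bay runs in along +x: 118 mm wide, 66 high, back stop 120 mm in, floor is the bench. Flared guides 24 mm high stand before the mouth, 118 mm apart at the mouth, about 150 mm apart 31 mm in front of it
- drive_top (a point): Tip of the steel drive shaft, on its axis, 50 mm above the deck (170 above the bench); z up. Shaft: two crossed ribs 30 mm long, 7 thick, along this point's x and y, full width up to 36 mm above the deck, their tops bevelled to a ridge at 39.5 mm; then a round pilot pin 8 mm in diameter, tapering to 4 above 45 mm, up to 50 mm. Stiff to turn (0.4 N m)
- drive (a joint): Turn of the drive shaft about the vertical relative to the slicer (rad, anticlockwise from above positive; 0: ribs along the slicer's x and y)
- collar (a joint): Black spring collar round the shaft's foot (outer diameter 50 mm), pushed down by the disc: 0 = up, top 20 mm above the deck; 0.010 m = at its stop, top 10 mm above the deck. It takes 6 N to start it and 12 N to bottom it; the disc's own weight does not move it
- tray: Loose steel tray, about 0.45 kg, on the bench; origin at the centre of its underside. 120 mm long (x), 110 wide (y), walls 15 high, 3 thick, floor 3. Its +x end goes in first, x axis along the slicer's. A black upright fin handle sticks out of its -x wall: x -60 to -150 mm, 10 thick in y, z 12 to 50. Home against the back stop its origin is 60 mm inside the bay mouth
- tray_grip (a point): Point to grip on the tray's fin handle: 125 mm behind the tray's origin (its -x), 33 mm above the bench; pinch the fin across its 10 mm thickness (tray's y). With the tray home it is 65 mm in front of the bay mouth
- disc: Loose steel slicing disc, about 0.3 kg, 140 mm diameter, 4 thick; origin at the centre of its underside, z up. Grey hub 48 mm diameter, 50 high; on it a grip bar 50 mm long (disc's x), 16 thick (y), 50 to 86 mm above the underside. From below the hub has a cross-shaped bore 44 deep: slots 11 mm wide along the disc's x and y, so it fits the shaft at four angles
- disc_grip (a point): Point to grip on the disc's bar: on the disc's axis, 72 mm above its underside; pinch across the 16 mm thickness (disc's y). On the shaft the disc's underside meets the collar 20 mm above the deck and is fully home 10 mm above the deck
- tub: Loose clear plastic tub, open at the top, 80 mm diameter at the rim, 42 mm high, origin at the centre of its underside; stands in the tray and rides along
- board: White cutting board, fixed, 240 x 200 x 12 mm, origin at the centre of its underside; the disc lies on it
- film_roll: Bystander: upright roll of narrow white sealing film, 90 mm diameter, 80 mm high, origin at the centre of its underside
- tub_stack: Bystander: stack of clear tubs, 104 mm diameter, 80 mm high, origin at the centre of its underside
- bowl: Bystander: steel bowl, 120 mm diameter, 55 mm high, origin at the centre of its underside
Not all that is in view belongs to the job. Leave any pink or red look-alike of the tray alone. Leave any orange look-alike of the disc alone.

How it is judged:
On the way, in this order (a step that is already met when the one before it is completed fails the run):
1. the tray is all the way in the slicer with the tub standing in it (x of tray in the frame of slicer above -0.037 m and angle between the x axis of tray and the x axis of slicer, either way round below 0.1 rad and height (world z) of tray below 0.006 m and horizontal distance between tub and tray below 0.035 m and angle between tub's own z axis and vertical below 0.15 rad), for 0.2 s.
2. the disc's hub has meshed with the ribs of the drive shaft (horizontal distance between disc and drive_top below 0.004 m and z of disc in the frame of slicer below 0.148 m and angle between disc's own z axis and vertical below 0.1 rad), for 0.1 s.
At the end, for the whole second after the job is handed in: Tray within 7 mm of the back stop, straight and flat, tub upright in it; disc on the shaft (axis within 4 mm, ribs in its slots, upright) pressed to within 2.5 mm of home, collar down 7.5 of its 10 mm or more, fingers still holding the disc (over 2 N), at rest (all of step 1 and y of tray in the frame of slicer between -0.008 and 0.008 m and horizontal distance between disc and drive_top below 0.004 m and angle between disc's own z axis and vertical below 0.06 rad and (angle between the x axis of disc and the x axis of drive_top, either way round below 0.15 rad or angle between the x axis of disc and the y axis of drive_top, either way round below 0.15 rad) and z of disc in the frame of slicer below 0.1325 m and value of joint collar above 0.0075 m and contact force between the fingers and disc above 2 N and linear speed of disc below 0.02 m/s); the arm keeps its last pose, push and grip.
It fails at once if a bystander (film roll, tub stack, bowl) was moved by more than 30 mm (distance of any of film_roll, tub_stack, bowl from where it was at the start of the episode above 0.03 m).
It fails at once if the tub tipped over (angle between tub's own z axis and vertical above 0.6 rad).
It also fails if it takes over 61 s, if anything falls off the work surface, if the arm or the gripper's body presses on something with over 40 N, if the wrist force passes 120 N, or if a joint passes its speed limit or range.

## Working session

There is one attempt and no reset: what is moved stays moved. The work goes in short steps, Python scripts to look and compute and a tool call to move; the robot and the scene stay as the last step left them, time stands still between calls to the robot, and variables do not carry over. Pictures are saved under pics/ and viewed, about 8 in all and at most 12, crops included, and the job is handed in when it is done.

Besides the shell and the picture viewer there is one more tool, called after "Call:" as a command line: name --argument value ..., lists and objects as JSON in quotes. arm_command: Moves the arm, as the interface text tells. Its arguments: {"type":"object","properties":{"commands":{"type":"string"}},"required":["commands"]}

```bash
mkdir -p pics; ls; cat > h.py <<'E'
import numpy as np, cv2
from bench import robot, snapshot, models
def ray(s,c):
    K=np.array(s["camera_matrix"]);R=np.array(s["rotation"]);o=np.array(s["origin"])
    d=R@np.linalg.solve(K,[c[0]*640,c[1]*480,1]);return o,d
def at_z(s,c,z):
    o,d=ray(s,c);return o+d*(z-o[2])/d[2]
def tri(rs):
    A=np.zeros((3,3));b=np.zeros(3)
    for o,d in rs:
        d=d/np.linalg.norm(d);P=np.eye(3)-np.outer(d,d);A+=P;b+=P@o
    x=np.linalg.solve(A,b);return x
E
python3 - <<'E'
from h import *
np.set_printoptions(precision=4,suppress=True)
o=robot.get_obs();print(o["time"],o["tool_pos"],o["ee_rot"],o["wrist_force"],o["width"])
for n in ["scene","side"]:
    s=snapshot(n);cv2.imwrite(f"pics/{n}0.png",s["img"]);print(n,s["origin"],s["rotation"])
    for q,z in [("slicer",0),("bay_mouth",0),("drive_top",.17),("tray",0),("tray_grip",.033),("disc",.012),("disc_grip",.084),("tub",.003),("board",0),("film_roll",0),("tub_stack",0),("bowl",0)]:
        for r in models.tip_of(q,s)[:3]:
            print(q,round(r["conf"],2),np.array(r["centre"])*[640,480],at_z(s,r["centre"],z))
E
```

```text
pics
0.0 [ 0.1337 -0.5329  0.2043] [-3.1394 -0.0002  0.2458] [ 0.2079 -0.7313 -0.47  ] 0.0939592802972555
scene [1.053  0.8934 0.8749] [-2.1702 -0.0248  2.6468]Traceback (most recent call last):
  File "<stdin>", line 8, in <module>
  File "h.py", line 7, in at_z
    o,d=ray(s,c);return o+d*(z-o[2])/d[2]
                                     ~^^^
IndexError: invalid index to scalar variable.
```

```bash
sed -i 's/R=np.array(s\["rotation"\])/R=Rot.from_euler("xyz",s["rotation"]).as_matrix()/; 1a from scipy.spatial.transform import Rotation as Rot' h.py
python3 - <<'E'
from h import *
np.set_printoptions(precision=4,suppress=True)
for n in ["scene","side"]:
    s=snapshot(n);cv2.imwrite(f"pics/{n}0.png",s["img"]);print(n,s["origin"],s["rotation"])
    for q,z in [("slicer",0),("bay_mouth",0),("drive_top",.17),("tray",0),("tray_grip",.033),("disc",.012),("disc_grip",.084),("tub",.003),("board",0),("film_roll",0),("tub_stack",0),("bowl",0)]:
        for r in models.tip_of(q,s)[:3]:
            print(q,round(r["conf"],2),np.array(r["centre"])*[640,480],at_z(s,r["centre"],z))
E
```

```text
scene [1.053  0.8934 0.8749] [-2.1702 -0.0248  2.6468]
slicer 0.72 [364.288 374.112] [ 0.593   0.2253 -0.    ]
tray 0.96 [455.424 317.52 ] [0.3247 0.1744 0.    ]
tray 0.91 [394.176 246.096] [ 0.2939 -0.12    0.    ]
tray_grip 0.95 [468.8   278.112] [0.2372 0.1062 0.033 ]
tray_grip 0.93 [325.696 262.32 ] [ 0.5091 -0.0982  0.033 ]
tray_grip 0.84 [345.6   234.384] [ 0.4064 -0.1821  0.033 ]
disc 0.87 [273.6   211.488] [ 0.5147 -0.398   0.012 ]
disc 0.87 [340.8   200.208] [ 0.3153 -0.3697  0.012 ]
disc 0.31 [369.408 311.616] [0.4943 0.082  0.012 ]
disc_grip 0.93 [340.672 177.696] [ 0.3162 -0.3739  0.084 ]
disc_grip 0.59 [269.312 190.608] [ 0.5267 -0.394   0.084 ]
disc_grip 0.34 [362.176 375.408] [0.6421 0.2903 0.084 ]
tub 0.87 [340.096 304.512] [0.5355 0.0228 0.003 ]
board 0.58 [267.776 222.816] [ 0.5454 -0.3687  0.    ]
film_roll 0.72 [205.12  270.384] [ 0.7665 -0.239   0.    ]
tub_stack 0.66 [208.32 241.2 ] [ 0.7194 -0.3554  0.    ]
bowl 0.93 [238.912 331.68 ] [ 0.7705 -0.0003  0.    ]
bowl 0.67 [365.312 378.48 ] [0.5971 0.236  0.    ]
side [ 0.4382 -1.1808  0.867 ] [-2.1604 -0.0131 -0.
[... 357 characters left out ...]
280.704] [ 0.5193 -0.0924  0.033 ]
tray_grip 0.66 [261.632 310.896] [ 0.4046 -0.1936  0.033 ]
tray_grip 0.64 [198.72 236.88] [0.2419 0.1136 0.033 ]
disc 0.82 [210.176 395.52 ] [ 0.3066 -0.4083  0.012 ]
disc 0.69 [324.224 382.32 ] [ 0.5246 -0.3906  0.012 ]
disc_grip 0.9 [209.408 365.712] [ 0.3112 -0.402   0.084 ]
disc_grip 0.56 [324.608 355.104] [ 0.5242 -0.3896  0.084 ]
tub 0.81 [318.4   261.696] [0.5473 0.0247 0.003 ]
board 0.44 [325.696 355.2  ] [ 0.5356 -0.3051 -0.    ]
film_roll 0.75 [428.928 324.288] [ 0.7733 -0.2254  0.    ]
tub_stack 0.56 [417.6   366.912] [ 0.7193 -0.3514  0.    ]
bowl 0.86 [403.008 265.824] [ 0.7603 -0.0029  0.    ]
bowl 0.63 [331.52  166.224] [0.636  0.5715 0.    ]
```

View pics/scene0.png

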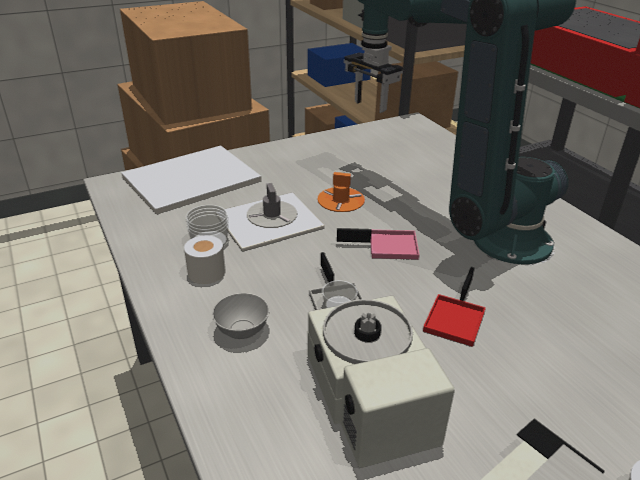

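View pics/side0.png

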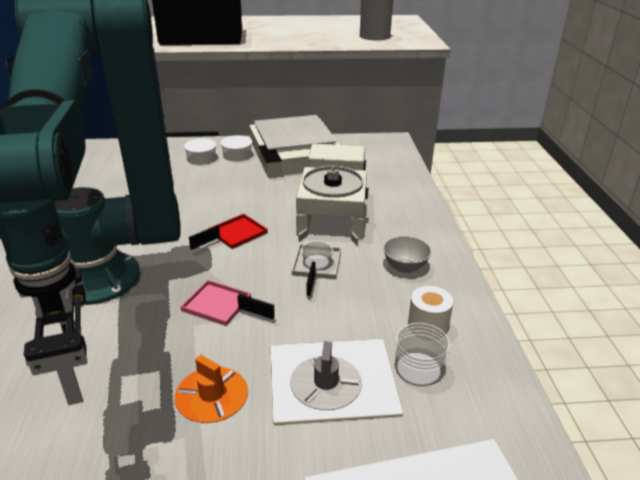

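```bash
python3 - <<'E'
import cv2,numpy as np
a=cv2.imread("pics/scene0.png")[240:390,300:440];b=cv2.imread("pics/side0.png")[140:300,275:385]
a=cv2.resize(a,None,fx=3,fy=3,interpolation=2);b=cv2.resize(b,None,fx=3,fy=3,interpolation=2)
c=np.zeros((480,750,3),np.uint8);c[:450,:420]=a;c[:480,420:750]=b;cv2.imwrite("pics/c1.png",c)
E
```

```text
(no output)
```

View pics/c1.png

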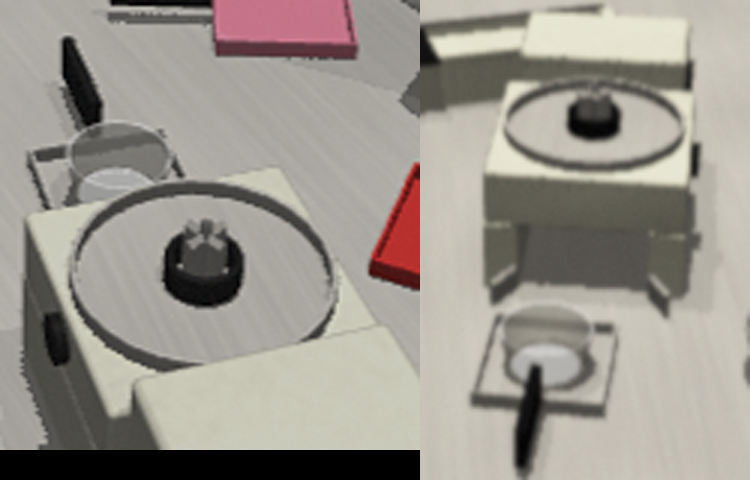

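```bash
python3 - <<'E'
from h import *
np.set_printoptions(precision=4,suppress=True)
S={n:snapshot(n) for n in ["scene","side"]}
def p(n,u,v,z): return at_z(S[n],[u/640,v/480],z)
L=[("scene",309.3,310.7,.12),("scene",392.7,296,.12),("side",296.7,198.3,.12),("side",365,202.3,.12),("side",304,167.7,.12)]
for l in L: print(l,p(*l))
tt=lambda a,b:tri([ray(S["scene"],[a[0]/640,a[1]/480]),ray(S["side"],[b[0]/640,b[1]/480])])
print("shaft tip",tt((368.5,314),(333,169)), p("scene",368.5,314,.17),p("side",333,169,.17))
s=snapshot("wrist");o=robot.get_obs();R=Rot.from_euler("xyz",o["ee_rot"]);Rc=Rot.from_euler("xyz",s["rotation"])
print("cam in tool",R.inv().apply(np.array(s["origin"])-o["tool_pos"]),(R.inv()*Rc).as_matrix(),s["camera_matrix"])
E
```

```text
('scene', 309.3, 310.7, 0.12) [0.6672 0.1287 0.12  ]
('scene', 392.7, 296, 0.12) [0.4976 0.1644 0.12  ]
('side', 296.7, 198.3, 0.12) [0.4994 0.1477 0.12  ]
('side', 365, 202.3, 0.12) [0.674  0.1163 0.12  ]
('side', 304, 167.7, 0.12) [0.5292 0.324  0.12  ]
shaft tip [0.5993 0.2284 0.1625] [0.6014 0.2353 0.17  ] [0.5995 0.2112 0.17  ]
cam in tool [ 0.0697 -0.0005 -0.1795] [[-0.0004 -0.9698 -0.2438]
 [ 1.     -0.0005  0.0004]
 [-0.0006 -0.2438  0.9698]] [[338.8083   0.     317.7084]
 [  0.     338.8083 242.2956]
 [  0.       0.       1.    ]]
```

Call:
arm_command --commands "0 0 -20 0 0 -10.7 1; 0 0 -20 0 0 -10.7 1; 0 0 -20 0 0 -10.7 1; 0 0 -20 0 0 -10.7 1; 0 0 -20 0 0 -10.7 1; 0 0 -20 0 0 -10.7 1"

```text
time: 2.3
tool_pos: [0.1337, -0.5325, 0.3264]
ee_rot: [-3.14, -0.005, 1.376]
wrist_force: [-0.2, -0.1, -0.1]
width: 0.0941
```

Call:
arm_command --commands "58 26 0 0 0 0 1;58 26 0 0 0 0 1;58 26 0 0 0 0 1;58 26 0 0 0 0 1;58 26 0 0 0 0 1;58 26 0 0 0 0 1;58 26 0 0 0 0 0.5;58 26 0 0 0 0 0.5;58 26 0 0 0 0 0.5;58 26 0 0 0 0 0.5;58 26 0 0 0 0 0.5;0 0 0 0 0 0 0.5"

```text
time: 3.8
tool_pos: [0.5341, 0.0316, 0.329]
ee_rot: [3.136, -0.001, 1.374]
wrist_force: [0.3, -0.3, -1.3]
width: 0.0469
```

```bash
python3 - <<'E'
from h import *
np.set_printoptions(precision=4,suppress=True)
s=snapshot("wrist");cv2.imwrite("pics/w1.png",s["img"])
o=robot.get_obs();print(o["time"],o["tool_pos"],o["ee_rot"],o["width"],o["joint_positions"],s["origin"])
for q,z in [("slicer",0),("bay_mouth",0),("drive_top",.17),("tray",0),("tray_grip",.033),("tub",.003)]:
    for r in models.tip_of(q,s)[:3]:
        print(q,round(r["conf"],2),np.array(r["centre"])*[640,480],at_z(s,r["centre"],z))
E
```

```text
3.85 [0.5334 0.0299 0.3297] [ 3.1355 -0.0004  1.3716] 0.047079726581188544 [-0.0497  0.0568  1.1587 -0.0006  1.9201  0.1492] [0.5463 0.1009 0.5086]
slicer 0.56 [332.8    54.288] [0.5954 0.2299 0.    ]
tray 0.76 [162.112 128.304] [0.3392 0.1834 0.    ]
tray 0.75 [194.304 323.808] [ 0.2978 -0.1198  0.    ]
tray_grip 0.74 [321.92 294.  ] [ 0.5157 -0.0961  0.033 ]
tray_grip 0.66 [100.416 196.992] [0.2406 0.1075 0.033 ]
tub 0.87 [322.176 209.184] [0.5405 0.0253 0.003 ]
```

View pics/w1.png

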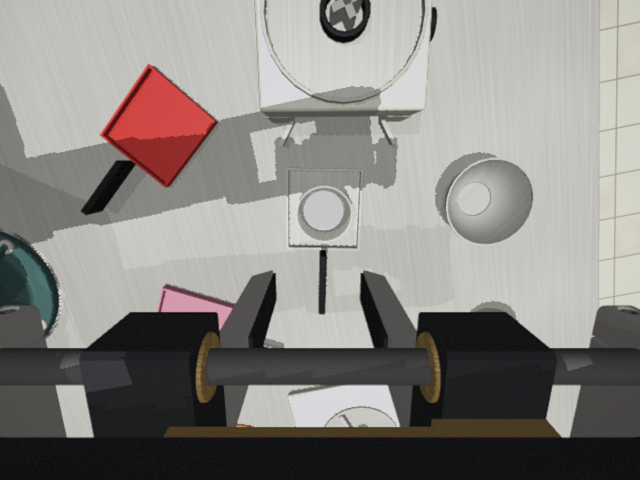

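```bash
python3 - <<'E'
from h import *
np.set_printoptions(precision=4,suppress=True)
s=snapshot("wrist")
p=lambda u,v,z:at_z(s,[u/640,v/480],z)
a,b=p(261,108,.12),p(425,111,.12);print("deck",a,b,np.hypot(*(b-a)[:2]))
n=(b-a)[:2]/np.hypot(*(b-a)[:2]);u=np.array([-n[1],n[0]]);m=(a+b)[:2]/2;print("yaw",np.degrees(np.arctan2(u[1],u[0])),"mouth",m,"shaft",m+.09*u)
print("shaft px",p(345.5,11,.158))
f=p(323,250,.05),p(322,313,.05);d=f[0]-f[1];print("fin",f,np.hypot(*d[:2]),np.degrees(np.arctan2(d[1],d[0])))
for c in [(289,169),(361,171),(358,248),(288,246)]:print(p(*c,.015))
im=s["img"][0:60,290:410];cv2.imwrite("pics/shaft.png",cv2.resize(im,None,fx=6,fy=6,interpolation=2))
E
```

```text
deck [0.4984 0.1588 0.12  ] [0.6721 0.1197 0.12  ] 0.1779819676687434
yaw 77.3066881616013 mouth [0.5852 0.1393] shaft [0.605  0.2271]
shaft px [0.5991 0.2181 0.158 ]
fin (array([ 0.5299, -0.0301,  0.05  ]), array([ 0.5091, -0.1245,  0.05  ])) 0.09668682265444319 77.56479923611532
[0.5053 0.0881 0.015 ]
[0.6057 0.0642 0.015 ]
[ 0.5814 -0.0476  0.015 ]
[ 0.4783 -0.0226  0.015 ]
```

Call:
arm_command --commands "-45 3 40 0 0 1 0.5;-44 3 40 0 0 0 0.5;-43 3 40 0 0 0 0.5;0 0 50 0 0 0 0.5;0 0 50 0 0 0 0.5;0 0 20 0 0 0 0.5;0 0 0 0 0 0 0.5"

```text
time: 5.08
tool_pos: [0.5136, -0.1141, 0.0882]
ee_rot: [3.123, -0.001, 1.337]
wrist_force: [0.4, -0.5, 1.6]
width: 0.0473
```

```bash
python3 - <<'E'
from h import *
np.set_printoptions(precision=4,suppress=True)
s=snapshot("wrist");cv2.imwrite("pics/w2.png",s["img"])
o=robot.get_obs();print(o["time"],o["tool_pos"],o["ee_rot"],o["width"])
p=lambda u,v,z:at_z(s,[u/640,v/480],z)
for q,z in [("slicer",0),("bay_mouth",0),("tray",0),("tray_grip",.033),("tub",.003)]:
    for r in models.tip_of(q,s)[:2]:
        print(q,round(r["conf"],2),np.array(r["centre"])*[640,480],at_z(s,r["centre"],z))
E
```

```text
5.125 [ 0.5143 -0.1143  0.0894] [ 3.1207 -0.0012  1.3374] 0.04724537634498615
slicer 0.43 [307.904  51.6  ] [0.541  0.0271 0.    ]
bay_mouth 0.29 [306.816  50.784] [0.5403 0.0278 0.    ]
tray 0.83 [ 67.776 313.488] [ 0.295  -0.1215  0.    ]
tray_grip 0.77 [315.584 234.   ] [ 0.5165 -0.0967  0.033 ]
tub 0.84 [310.272  52.992] [0.5422 0.0251 0.003 ]
tub 0.51 [635.008 302.4  ] [ 0.7679 -0.2266  0.003 ]
```

View pics/w2.png

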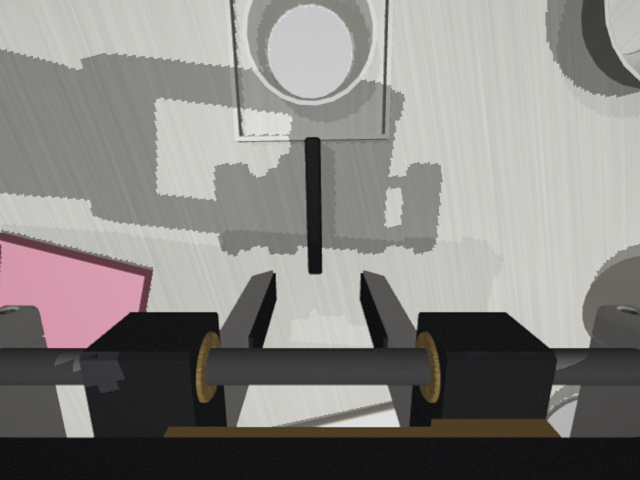

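Call:
arm_command --commands "8 0 25 1.2 0 0 0.5;7 0 25 0 0 0 0.5;0 0 24 0 0 0 0.5;0 0 0 0 0 0 0.5"

```text
time: 5.88
tool_pos: [0.522, -0.0975, 0.0138]
ee_rot: [3.138, -0.001, 1.34]
wrist_force: [1.0, -0.3, -0.0]
width: 0.047
```

Call:
arm_command --commands "0 -5 0 0 0 0 0.3;0 0 0 0 0 0 0;0 0 0 0 0 0 0;0 0 0 0 0 0 0;0 0 0 0 0 0 0"

```text
time: 6.5
tool_pos: [0.5176, -0.0964, 0.016]
ee_rot: [3.136, -0.001, 1.341]
wrist_force: [-1.4, -0.0, -0.4]
width: 0.0097
```

```bash
python3 - <<'E'
from h import *
np.set_printoptions(precision=4,suppress=True)
s=snapshot("wrist");cv2.imwrite("pics/w3.png",s["img"])
s=snapshot("side")
o=robot.get_obs();print(o["time"],o["tool_pos"],o["ee_rot"],o["width"],o["wrist_force"])
for q,z in [("slicer",0),("bay_mouth",0),("tray",0),("tray_grip",.033),("tub",.003)]:
    for r in models.tip_of(q,s)[:3]:
        print(q,round(r["conf"],2),np.array(r["centre"])*[640,480],at_z(s,r["centre"],z))
E
```

```text
6.6 [ 0.5177 -0.0964  0.0159] [ 3.1358 -0.0008  1.3405] 0.009907668756091465 [-2.9508 -0.7367  2.3551]
slicer 0.72 [331.904 218.208] [0.6037 0.2395 0.    ]
tray 0.94 [236.224 232.32 ] [0.3342 0.1815 0.    ]
tray 0.81 [212.48  302.016] [ 0.29   -0.1153  0.    ]
tray 0.76 [315.712 264.192] [0.54   0.0185 0.    ]
tray_grip 0.88 [259.968 312.288] [ 0.4009 -0.198   0.033 ]
tray_grip 0.7 [309.12  280.512] [ 0.5156 -0.0914  0.033 ]
tray_grip 0.6 [196.928 237.696] [0.2376 0.11   0.033 ]
tub 0.67 [318.976 260.592] [0.5492 0.0295 0.003 ]
```

Call:
arm_command --commands "10 5 0 0 0 -0.8 0;10 5 0 0 0 0 0;10 3 0 0 0 0 0;0 0 0 0 0 0 0"

```text
time: 7.35
tool_pos: [0.539, -0.0689, 0.016]
ee_rot: [3.134, -0.0, 1.355]
wrist_force: [-1.7, 0.4, 1.0]
width: 0.01
```

```bash
python3 - <<'E'
from h import *
np.set_printoptions(precision=4,suppress=True)
s=snapshot("wrist");a=s["img"][:360];b=snapshot("side")["img"][140:320,240:400]
c=np.zeros((600,640,3),np.uint8);c[:240,:427]=cv2.resize(a,(427,240));c[240:600,:320]=cv2.resize(b,(320,360),interpolation=2)
b=snapshot("scene")["img"][220:400,270:430];c[240:600,320:]=cv2.resize(b,(320,360),interpolation=2)
cv2.imwrite("pics/c4.png",c)
o=robot.get_obs();print(o["time"],o["tool_pos"],o["ee_rot"],o["width"],o["wrist_force"])
E
```

```text
7.5 [ 0.5384 -0.0692  0.016 ] [ 3.1344 -0.0006  1.3539] 0.009986255487210844 [-2.0238  1.6467  2.1881]
```

View pics/c4.png

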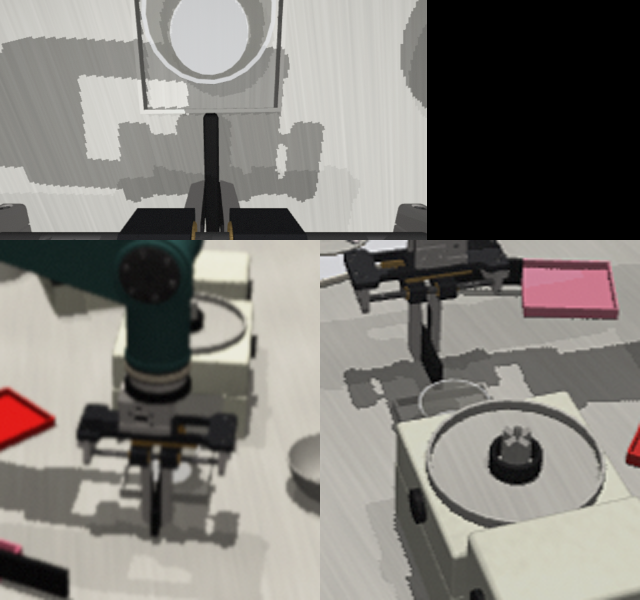

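Call:
arm_command --commands "10 0 0 0 0 0 0;10 0 0 0 0 0 0;10 0 0 0 0 0 0;10 0 0 0 0 0 0;10 0 0 0 0 0 0"

```text
time: 8.12
tool_pos: [0.5509, -0.0194, 0.0164]
ee_rot: [3.131, 0.002, 1.352]
wrist_force: [-1.0, -3.0, 0.8]
width: 0.0101
```

Call:
arm_command --commands "10 0 0 0 0 0 0;10 0 0 0 0 0 0;10 0 0 0 0 0 0;10 0 0 0 0 0 0;10 0 0 0 0 0 0"

```text
time: 8.75
tool_pos: [0.5625, 0.033, 0.0164]
ee_rot: [3.131, 0.002, 1.352]
wrist_force: [-0.0, -3.0, 0.3]
width: 0.0099
```

Call:
arm_command --commands "10 0 0 0 0 0 0;10 0 0 0 0 0 0;10 0 0 0 0 0 0;5 0 0 0 0 0 0;5 0 0 0 0 0 0"

```text
time: 9.38
tool_pos: [0.5716, 0.0751, 0.0163]
ee_rot: [3.131, 0.002, 1.352]
wrist_force: [-0.0, -3.7, 2.0]
width: 0.0101
```

Call:
arm_command --commands "5 0 0 0 0 0 0;5 0 0 0 0 0 0;5 0 0 0 0 0 0"

```text
time: 9.75
tool_pos: [0.5756, 0.0797, 0.0168]
ee_rot: [3.126, 0.023, 1.352]
wrist_force: [-1.9, -13.5, 1.7]
width: 0.0099
```

Call:
arm_command --commands "8 0 0 0 0 0 0;8 0 0 0 0 0 0;8 0 0 0 0 0 0"

```text
time: 10.12
tool_pos: [0.5776, 0.0832, 0.016]
ee_rot: [3.128, 0.062, 1.349]
wrist_force: [-5.4, -16.6, 6.2]
width: 0.0104
```

```bash
python3 - <<'E'
from h import *
np.set_printoptions(precision=4,suppress=True)
s=snapshot("side");b=s["img"][140:300,260:400]
w=snapshot("wrist")["img"]
c=np.zeros((480,800,3),np.uint8);c[:,:420]=cv2.resize(b,(420,480),interpolation=2);c[:285,420:]=cv2.resize(w,(380,285));cv2.imwrite("pics/c5.png",c)
o=robot.get_obs();print(o["time"],o["tool_pos"],o["ee_rot"],o["width"],o["wrist_force"])
E
```

```text
10.225 [0.5776 0.0833 0.0159] [3.1281 0.0623 1.3498] 0.01024482310897089 [ -4.8872 -16.6961   3.8563]
```

View pics/c5.png

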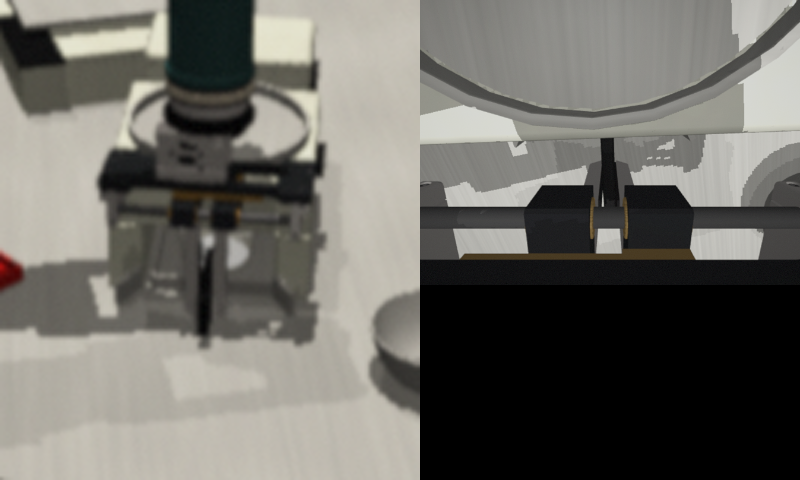

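Call:
arm_command --commands "0 0 0 0 0 0 0.4;0 0 0 0 0 0 0.4;0 0 0 0 0 0 0.4;0 0 -10 0 -3.5 0 0.4;0 0 -40 0 0 0 0.4;-15 0 -60 0 0 0 0.5;-30 0 -60 0 0 0 0.5;-30 0 -60 0 0 0 0.5;-30 0 -40 0 0 0 0.5;0 0 0 0 0 0 0.5"

```text
time: 11.48
tool_pos: [0.5593, 0.0217, 0.2957]
ee_rot: [3.127, 0.116, 1.355]
wrist_force: [-0.4, 0.7, -0.5]
width: 0.0469
```

```bash
python3 - <<'E'
from h import *
np.set_printoptions(precision=4,suppress=True)
s=snapshot("wrist");cv2.imwrite("pics/w6.png",s["img"])
o=robot.get_obs();print(o["time"],o["tool_pos"],o["ee_rot"],o["width"],o["wrist_force"])
for n in ["wrist","side","scene"]:
  if n!="wrist": s=snapshot(n)
  for q,z in [("slicer",0),("bay_mouth",0),("drive_top",.17),("tray",0),("tray_grip",.033),("tub",.003),("disc",.012),("disc_grip",.084)]:
    for r in models.tip_of(q,s)[:3]:
        print(n,q,round(r["conf"],2),np.array(r["centre"])*[640,480],at_z(s,r["centre"],z))
E
```

```text
11.525 [0.5586 0.0225 0.2929] [3.132  0.1166 1.3564] 0.04701071481990601 [-0.1441 -0.3345 -0.7575]
wrist drive_top 0.63 [347.072 413.712] [ 0.5436 -0.2141  0.17  ]
wrist tray 0.66 [114.176  99.312] [0.3352 0.1809 0.    ]
wrist tray_grip 0.89 [318.976 140.784] [0.5763 0.0792 0.033 ]
wrist tray_grip 0.85 [ 52.672 177.888] [0.2387 0.1072 0.033 ]
wrist disc 0.93 [229.184 430.08 ] [ 0.3118 -0.3778  0.012 ]
wrist disc 0.77 [348.224 416.496] [ 0.5273 -0.3948  0.012 ]
side slicer 0.76 [335.104 217.104] [0.6135 0.245  0.    ]
side drive_top 0.51 [330.176 164.304] [0.5947 0.2397 0.17  ]
side tray 0.65 [330.688 226.608] [0.5957 0.1947 0.    ]
side tray 0.65 [233.984 233.904] [0.3284 0.1738 0.    ]
side tray 0.63 [213.824 304.416] [ 0.2936 -0.1242  0.    ]
side tray_grip 0.79 [324.224 240.   ] [0.5665 0.0784 0.033 ]
side tray_grip 0.75 [262.72  306.912] [ 0.407  -0.1802  0.033 ]
side tray_grip 0.73 [196.928 238.896] [0.2382 0.1043 0.033 ]
side tub 0.76 [333.184 220.896] [0.6052 0.2198 0.003 ]
side disc 0.91 [326.72  379.392] [ 0.5302 -0.3833  0.012 ]
side disc 0.81 [209.728 394.896] [ 0.3056 -0.
[... 181 characters left out ...]
5959 0.2317 0.    ]
scene bay_mouth 0.66 [270.784 191.28 ] [ 0.4685 -0.5251  0.    ]
scene drive_top 0.65 [368.32 311.52] [0.5982 0.2295 0.17  ]
scene tray 0.83 [392.    247.488] [ 0.3025 -0.1172  0.    ]
scene tray 0.65 [457.024 322.224] [0.3313 0.1883 0.    ]
scene tray_grip 0.67 [468.224 277.776] [0.2376 0.1046 0.033 ]
scene tray_grip 0.58 [347.072 234.48 ] [ 0.4032 -0.18    0.033 ]
scene tray_grip 0.52 [337.28  314.304] [0.5743 0.078  0.033 ]
scene disc 0.84 [340.48  197.808] [ 0.3094 -0.3821  0.012 ]
scene disc 0.81 [274.816 214.176] [ 0.5174 -0.3835  0.012 ]
scene disc_grip 0.69 [269.504 189.216] [ 0.5232 -0.4008  0.084 ]
scene disc_grip 0.65 [344.704 177.504] [ 0.3053 -0.3699  0.084 ]
```

View pics/w6.png

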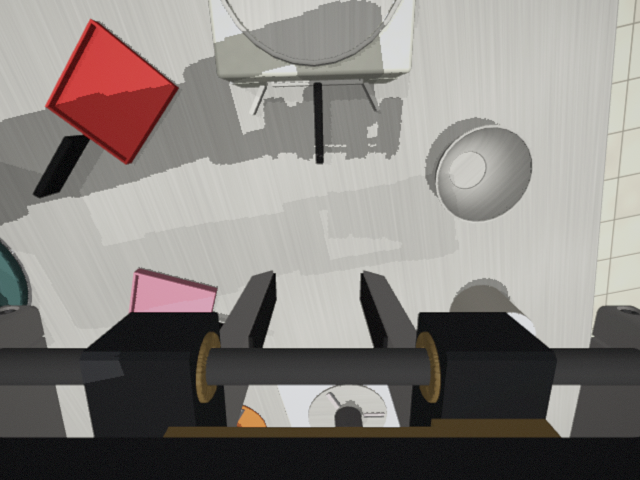

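Call:
arm_command --commands "0 0 0 0 6.7 0 0.8;0 0 0 0 0 0 0.8;50 0 0 0 0 0 0.8;50 0 0 0 0 0 0.8;50 0 0 0 0 0 0.8;0 0 0 0 0 0 0.8;0 0 0 0 0 0 0.8"

```text
time: 13.7
tool_pos: [0.5904, 0.1734, 0.2889]
ee_rot: [3.137, 0.008, 1.357]
wrist_force: [0.2, 0.1, 0.1]
width: 0.0751
```

```bash
python3 - <<'E'
from h import *
np.set_printoptions(precision=4,suppress=True)
s=snapshot("wrist");cv2.imwrite("pics/w7.png",s["img"])
np.save("w7.npy",np.array([s["camera_matrix"],0*np.eye(3)+np.array(s["origin"]),0*np.eye(3)+np.array(s["rotation"])]))
o=robot.get_obs();print(o["time"],o["tool_pos"],o["ee_rot"],o["width"],o["wrist_force"])
for q,z in [("slicer",0),("bay_mouth",0),("drive_top",.17)]:
    for r in models.tip_of(q,s)[:3]:
        print(q,round(r["conf"],2),np.array(r["centre"])*[640,480],at_z(s,r["centre"],z))
c=s["img"][0:300,150:490];cv2.imwrite("pics/w7c.png",cv2.resize(c,None,fx=2,fy=2,interpolation=2))
E
```

```text
13.75 [0.5903 0.1734 0.2887] [3.1377 0.0071 1.3565] 0.07487100049857769 [-0.6316 -0.2883 -0.6238]
slicer 0.81 [312.896 165.984] [0.5964 0.2302 0.    ]
drive_top 0.89 [314.88  170.496] [0.6001 0.2311 0.17  ]
```

View pics/w7c.png

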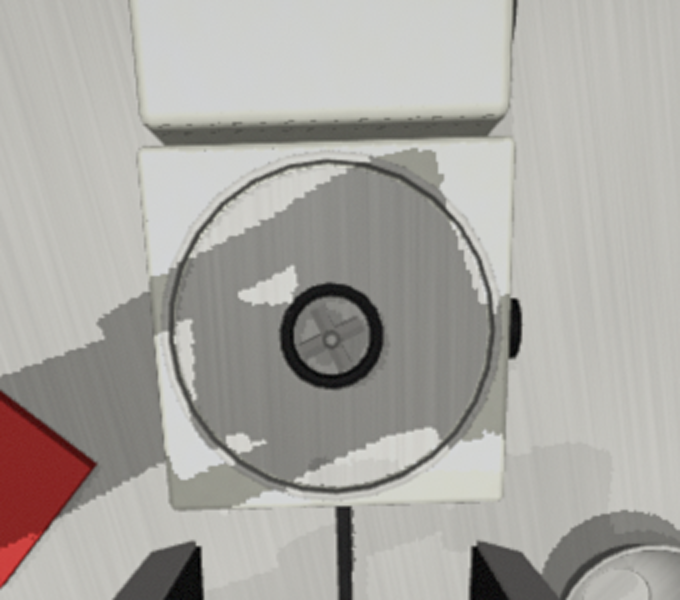

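```bash
cat > ang.py <<'E'
from h import *
def fourfold(g,c,rmin,rmax):
    g=cv2.GaussianBlur(g.astype(np.float32),(0,0),.7)
    gx=cv2.Sobel(g,5,1,0);gy=cv2.Sobel(g,5,0,1)
    v,u=np.mgrid[:g.shape[0],:g.shape[1]];r=np.hypot(u-c[0],v-c[1]);m=(r>rmin)&(r<rmax)
    # remove radial-symmetric edges by weighting tangential gradient
    tx,ty=-(v-c[1])/np.maximum(r,1),(u-c[0])/np.maximum(r,1)
    t=np.abs(gx*tx+gy*ty)
    z=((gx+1j*gy)**4/np.maximum(np.hypot(gx,gy),1e-3)**3*(t/np.maximum(np.hypot(gx,gy),1e-3))**2)[m].sum()
    return np.degrees(np.angle(z))/4, abs(z)/np.hypot(gx,gy)[m].sum()
E
python3 - <<'E'
from ang import *
np.set_printoptions(precision=4,suppress=True)
im=cv2.imread("pics/w7.png");g=cv2.cvtColor(im,6)
a=np.load("w7.npy");s={"camera_matrix":a[0],"origin":a[1][0],"rotation":a[2][0]}
p=lambda u,v,z:at_z(s,[u/640,v/480],z)[:2]
for rr in [(4,12),(5,14),(6,15),(3,10)]:
    th,q=fourfold(g,(316,170),*rr)
    # image dir -> world dir at rib plane
    d=p(316+10*np.cos(np.radians(th)),170+10*np.sin(np.radians(th)),.157)-p(316,170,.157)
    print(rr,th,q,np.degrees(np.arctan2(d[1],d[0]))%90)
print("tip",p(316,170,.17),"rim c",p(150+331.5/2,326/2,.132))
q=[p(150+x/2,y/2,.12) for x,y in [(139,149),(514,138),(501,498),(176,510)]]
print(q,np.mean(q,0))
for i,j in [(3,0),(2,1)]:
    d=q[j]-q[i];print(np.degrees(np.arctan2(d[1],d[0])),np.hypot(*d))
for i,j in [(0,1),(3,2)]:
    d=q[j]-q[i];print(np.degrees(np.arctan2(d[1],d[0]))+90,np.hypot(*d))
x0=p(150+300/2,352/2,.156);x1=p(150+363/2,322/2,.156);d=x1-x0;print("rib",np.degrees(np.arctan2(d[1],d[0]))%90)
c=im[145:195,290:342];cv2.imwrite("pics/s.png",cv2.resize(c,None,fx=11,fy=11,interpolation=2))
E
```

```text
(4, 12) -25.26444348624545 0.28112055483890724 12.49274955383098
(5, 14) -24.577412031076403 0.3846359568050861 11.815738999275487
(6, 15) -24.929612669218237 0.401464856993495 12.162771389187895
(3, 10) -24.18403285081288 0.1774005488275464 11.428208783444026
tip [0.6012 0.2313] rim c [0.6019 0.2362]
[array([0.5309, 0.3342]), array([0.7038, 0.3015]), array([0.6711, 0.1294]), array([0.5001, 0.16  ])] [0.6015 0.2313]
79.95672779273902 0.17692265608100496
79.24210783433297 0.17523188020835742
79.29982997128981 0.17593895897802198
79.85360856384845 0.17374215926919906
rib 12.663895535007427
```

View pics/s.png

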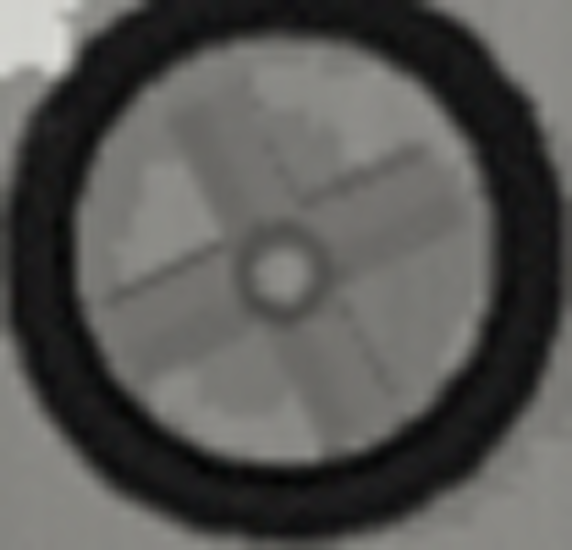

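Call:
arm_command --commands "-57 5 0 0 0 0 0.8;-57 5 0 0 0 0 0.8;-57 5 0 0 0 0 0.8;-57 5 0 0 0 0 0.8;-57 5 0 0 0 0 0.8;-57 5 0 0 0 0 0.8;-57 5 0 0 0 0 0.8;-57 5 0 0 0 0 0.8;-57 5 0 0 0 0 0.8;-57 5 0 0 0 0 0.8;-57 5 0 0 0 0 0.8;0 0 0 0 0 0 0.8"

```text
time: 15.4
tool_pos: [0.4941, -0.4819, 0.2969]
ee_rot: [3.131, 0.01, 1.336]
wrist_force: [0.2, 1.1, 0.3]
width: 0.0757
```

```bash
cat > look.py <<'E'
import sys
from h import *
np.set_printoptions(precision=4,suppress=True)
s=snapshot("wrist");cv2.imwrite(f"pics/{sys.argv[1]}.png",s["img"])
np.save(f"{sys.argv[1]}.npy",np.array([s["camera_matrix"],0*np.eye(3)+np.array(s["origin"]),0*np.eye(3)+np.array(s["rotation"])]))
o=robot.get_obs();print(o["time"],o["tool_pos"],o["ee_rot"],o["width"],o["wrist_force"])
for q,z in [("disc",.012),("disc_grip",.084),("drive_top",.17)]:
    for r in models.tip_of(q,s)[:3]:
        print(q,round(r["conf"],2),np.array(r["centre"])*[640,480],at_z(s,r["centre"],z))
    for r in models.spot_in(q,s)[:2]: print(q,round(r["conf"],2),np.array(r["bbox"])*[640,480,640,480])
E
python3 look.py w8
```

```text
15.45 [ 0.4949 -0.4799  0.298 ] [3.1299 0.0102 1.3379] 0.07479799011446411 [ 0.3615 -0.0958  0.0804]
disc 0.91 [168.192 171.504] [ 0.3133 -0.3882  0.012 ]
disc 0.88 [323.328 133.2  ] [ 0.526  -0.3889  0.012 ]
disc 0.74 [269.696  73.776 105.92  113.376]
disc 0.7 [112.896 120.288 104.512 103.776]
disc_grip 0.88 [328.896 124.176] [ 0.5314 -0.3846  0.084 ]
disc_grip 0.79 [143.296 176.4  ] [ 0.3145 -0.3903  0.084 ]
disc_grip 0.75 [113.408 120.    102.208 105.504]
disc_grip 0.72 [270.976  72.48  106.368 113.424]
```

View pics/w8.png

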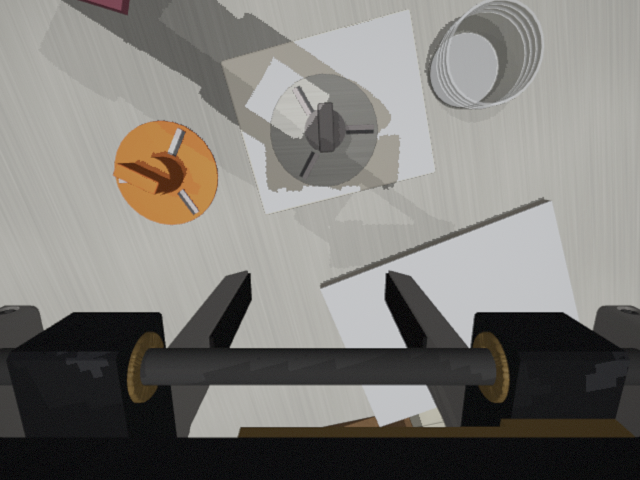

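```bash
cat > bar.py <<'E'
import sys
from h import *
np.set_printoptions(precision=4,suppress=True)
n=sys.argv[1];x0,x1,y0,y1=map(int,sys.argv[2:6])
im=cv2.imread(f"pics/{n}.png");g=cv2.GaussianBlur(cv2.cvtColor(im,6).astype(np.float32),(0,0),.6)
a=np.load(f"{n}.npy");s={"camera_matrix":a[0],"origin":a[1][0],"rotation":a[2][0]}
p=lambda u,v,z:at_z(s,[u/640,v/480],z)[:2]
gx=cv2.Sobel(g,5,1,0)
for y in range(y0,y1,8): print(y,g[y,x0:x1].astype(int))
E
python3 bar.py w8 305 350 90 170
```

```text
90 [190 190 189 189 189 189 189 189 190 190 190 190 190 190 189 185 179 160
 140 132 128 126 126 127 127 126 127 127 127 126 127 127 127 127 127 127
 127 127 128 128 128 127 127 128 127]
98 [ 94 113 159 184 189 190 190 190 190 190 190 190 190 190 191 191 191 191
 191 191 191 191 184 159 135 128 127 128 127 127 128 128 127 127 128 128
 128 128 128 127 127 127 127 128 128]
106 [185 176 140 107  95 100 129 170 188 191 191 181 140 120 134 139 127 103
  89  87  87  88  88  87  88  87  82  86 112 123 124 124 124 125 125 125
 125 124 124 124 125 125 125 125 124]
114 [186 176 181 182 166 152 143 141 143 142 142 134  99  75  80  87  88  88
  88  87  87  87  87  88  87  87  83  76  74  76  75  76  79  88 103 117
 124 126 127 127 126 127 126 126 126]
122 [177 156 145 143 143 140 124 105  92  89  89  86  76  62  72  84  88  88
  88  88  88  88  87  88  87  86  86  76  66  70  75  76  78  83  87  88
  88  87  90  99 110 120 125 125 125]
130 [137 106  92  88  88  88  88  88  88  89  88  88  83  68  69  81  87  87
  88  89  88  88  87  87  88  87  86  77  69  72  75  76  77  82  86  88
  88  88  88  87  83  78  75  72  73]
138 [102  89  78  78  84  86  87  88  88  88  88  88  85  72  65  71  76  76
  77  81  83  84  86  87  87  87  86  82  74  74  75  76  76  76  83  87
  87  89  97 107 111 112 112 112 112]
146 [109 109 110 110 109 105  95  83  76  75  75  75  75  72  57  59  70  75
  75  75  75  75  74  75  75  75  75  73  69  68  73  79  85  97 105 109
 109 109 109 109 109 109 111 116 122]
154 [107 107 109 107  95  70  52  49  60  87 104 108 108 107 108 109 108 108
 108 108 109 109 108 108 108 108 108 108 107 107 107 108 108 108 108 108
 107 107 107 107 109 115 118 121 122]
162 [ 89  64  50  49  64  88 102 106 108 109 106 106 107 107 108 108 108 107
 107 108 108 108 108 108 109 109 109 109 109 109 109 108 109 110 110 110
 110 110 110 110 110 110 109 110 110]
```

```bash
cat >> bar.py <<'E'
E
python3 - <<'E'
from h import *
np.set_printoptions(precision=4,suppress=True)
n="w8";a=np.load(f"{n}.npy");s={"camera_matrix":a[0],"origin":a[1][0],"rotation":a[2][0]}
p=lambda u,v,z:at_z(s,[u/640,v/480],z)[:2]
for e in [((318,114),(319.5,146)),((332.3,114),(334,146))]:
    d=p(*e[0],.098)-p(*e[1],.098);print(np.degrees(np.arctan2(d[1],d[0])))
print("width",p(318.3,126,.098),p(333,126,.098),"mid",p(325.6,126,.098),p(325.6,101.5,.098),p(326.5,150,.098))
im=cv2.imread("pics/w8.png");g=cv2.GaussianBlur(cv2.cvtColor(im,6).astype(np.float32),(0,0),.6)
print(g[94:160,326].astype(int))
print("disc bbox c",p(322.6,130.5,.014))
E
```

```text
79.37628555948885
80.36900625957071
width [ 0.5192 -0.3847] [ 0.5344 -0.3883] mid [ 0.5268 -0.3865] [ 0.5322 -0.363 ] [ 0.5221 -0.4106]
[188 191 192 191 191 190 184 165 116  86  86  88  88  87  87  88  88  88
  88  88  87  88  88  88  88  88  88  88  88  87  87  87  87  87  87  88
  88  87  88  88  87  88  88  87  84  79  76  75  74  74  75  75  75  74
  74  74  71  69  85 105 109 108 107 107 108 108]
disc bbox c [ 0.5258 -0.3856]
```

Call:
arm_command --commands "0 0 0 0.6 0.6 -3 0.6;0 0 0 0 0 0 0.6;48 7 30 0 0 0 0.6;47 7 30 0 0 0 0.6;0 0 35 0 0 0 0.5;0 0 35 0 0 0 0.5;0 0 30 0 0 0 0.5;0 0 0 0 0 0 0.5"

```text
time: 16.75
tool_pos: [0.5327, -0.3755, 0.1408]
ee_rot: [3.13, 0.007, 1.403]
wrist_force: [-0.8, 0.8, 0.1]
width: 0.0472
```

```bash
python3 look.py w9; python3 bar.py w9 295 345 100 300|cut -c1-300
```

```text
16.8 [ 0.5336 -0.3763  0.1431] [3.1262 0.0087 1.403 ] 0.04698281069837684 [0.0054 0.6426 0.5393]
disc 0.78 [ 95.808 281.904] [ 0.3156 -0.3858  0.012 ]
disc 0.69 [312.704 249.504] [ 0.5262 -0.3895  0.012 ]
disc 0.84 [237.376 174.384 147.2   140.784]
disc 0.56 [  0.    214.8   165.568 131.28 ]
disc_grip 0.86 [313.984 274.176] [ 0.5276 -0.3883  0.084 ]
disc_grip 0.95 [240.128 173.904 148.48  141.12 ]
disc_grip 0.93 [  0.    216.192 162.432 128.208]
100 [191 190 190 190 190 191 192 191 189 190 191 192 192 192 193 194 193 192
 192 192 191 191 193 195 194 191 189 189 190 191 191 184 160 141 129 126
 127 127 127 127 128 128 128 127 126 124 124 123 124 125]
108 [190 191 190 190 190 189 190 191 191 190 190 191 192 192 192 193 194 193
 192 191 191 191 192 193 194 194 192 189 182 157 134 126 126 126 126 126
 126 127 127 126 127 128 128 129 129 127 125 123 123 124]
116 [189 188 190 191 190 189 189 190 191 192 190 190 190 191 193 192 192 193
 193 187 174 173 161 146 141 136 132 131 133 136 142 145 148 151 153 155
 157 159 161 162 164 165 166 166 167 168 169 169 169 169]
124 [210 210 210 210 210 2
[... 3849 characters left out ...]
27 142 143 142 143
 143 142 143 142 142 142 143 142 142 141 144 160 181 189]
276 [142 142 142 142 142 137 116 112 125 137 140 140 141 141 141 141 141 141
 141 142 142 141 141 141 141 141 139 129 112  98 125 140 142 142 141 141
 141 140 141 141 141 141 141 142 153 173 187 191 191 191]
284 [140 140 140 140 140 135 115 113 125 137 141 141 140 140 140 141 141 141
 140 140 140 140 140 140 140 141 138 126 113 115 127 138 141 141 140 141
 141 144 154 172 185 190 191 191 190 190 190 191 191 190]
292 [174 178 183 185 186 179 148 125 127 136 139 140 140 140 140 140 140 140
 140 140 140 139 139 139 138 138 134 122 123 166 185 186 185 185 185 185
 185 185 185 185 185 185 185 185 185 185 185 185 185 185]
```

Call:
arm_command --commands "-6 -2 20 0.9 0.5 0 0.5;-5 -2 20 0 0 0 0.5;0 0 20 0 0 0 0.5;0 0 12 0 0 0 0.5;0 0 0 0 0 0 0.5"

```text
time: 17.73
tool_pos: [0.5281, -0.3912, 0.0686]
ee_rot: [3.14, 0.002, 1.401]
wrist_force: [-0.2, 0.2, -0.3]
width: 0.0469
```

Call:
arm_command --commands "4 -1 2 0 0 0 0.5;0 0 0 0 0 0 0.2;0 0 0 0 0 0 0;0 0 0 0 0 0 0;0 0 0 0 0 0 0;0 0 0 0 0 0 0"

```text
time: 18.48
tool_pos: [0.5287, -0.3875, 0.0692]
ee_rot: [3.137, 0.004, 1.401]
wrist_force: [-0.7, -0.8, 0.2]
width: 0.016
```

```bash
python3 look.py w10
```

```text
18.525 [ 0.5287 -0.3875  0.0693] [3.1373 0.0041 1.4009] 0.0155352923764187 [0.4589 0.2536 0.1043]
disc 0.59 [ 40.128 299.808] [ 0.3171 -0.3852  0.012 ]
disc 0.58 [318.72  255.408] [ 0.529  -0.3866  0.012 ]
disc 0.85 [222.912 160.608 190.08  187.584]
disc 0.56 [  1.28  213.312 127.68  134.88 ]
disc_grip 0.58 [318.08  295.824] [ 0.5281 -0.387   0.084 ]
disc_grip 0.75 [  0.    217.584 127.488 129.504]
disc_grip 0.58 [220.928 157.584 196.416 188.304]
```

```bash
python3 - <<'E'
from h import *
np.set_printoptions(precision=4,suppress=True)
n="w10";a=np.load(f"{n}.npy");s={"camera_matrix":a[0],"origin":a[1][0],"rotation":a[2][0]}
im=cv2.imread("pics/w10.png");g=cv2.GaussianBlur(cv2.cvtColor(im,6).astype(np.float32),(0,0),.6)
print(g[145:185,300].astype(int),g[145:185,335].astype(int))
from bench import robot
o=robot.get_obs();R=Rot.from_euler("xyz",o["ee_rot"])
for u,v in [(318,158),(318,160),(318,162)]:
    print(v,R.inv().apply(at_z(s,[u/640,v/480],.016)-o["tool_pos"]))
for u in (222.9,222.9+190): print(R.inv().apply(at_z(s,[u/640,255/480],.016)-o["tool_pos"]))
cv2.imwrite("pics/w10c.png",im[130:380,190:450])
E
```

```text
[211 211 211 211 211 209 196 166 155 151 149 148 148 149 143 126 110 114
 117 119 119 118 119 119 120 120 119 118 120 120 119 118 118 119 119 118
 119 119 119 118] [167 168 167 167 167 167 168 168 168 167 168 168 168 167 159 138 126 133
 138 138 138 138 138 139 140 139 139 138 134 126 124 122 122 122 122 122
 122 122 122 121]
158 [ 0.07   -0.0006  0.053 ]
160 [ 0.0687 -0.0006  0.053 ]
162 [ 0.0674 -0.0006  0.053 ]
[ 0.0028 -0.0686  0.053 ]
[0.0026 0.0673 0.0535]
```

Call:
arm_command --commands "0 0 -30 0 0 0 0;0 0 -50 0 0 0 0;0 0 -50 0 0 -10.7 0;0 0 -50 0 0 -10.7 0;0 0 -20 0 0 -0.5 0;0 0 0 0 0 0 0"

```text
time: 19.58
tool_pos: [0.5269, -0.3856, 0.266]
ee_rot: [-3.137, -0.006, 1.791]
wrist_force: [-0.4, -0.7, -3.1]
width: 0.0156
```

Call:
arm_command --commands "30 10 0 0 0 0 0;50 17 0 0 0 0 0;50 17 0 0 0 0 0;50 17 0 0 0 0 0;50 17 0 0 0 0 0;50 17 0 0 0 0 0;50 17 0 0 0 0 0;50 17 0 0 0 0 0;50 17 0 0 0 0 0;50 17 0 0 0 0 0;40 14 0 0 0 0 0;0 0 0 0 0 0 0"

```text
time: 21.08
tool_pos: [0.581, 0.1779, 0.2359]
ee_rot: [-3.096, -0.025, 1.783]
wrist_force: [-0.1, 0.1, -3.5]
width: 0.0156
```

Call:
arm_command --commands "0 0 0 0 0 0 0"

```text
time: 21.2
tool_pos: [0.5804, 0.1774, 0.2338]
ee_rot: [-3.092, -0.024, 1.783]
wrist_force: [-0.4, -0.3, -3.8]
width: 0.0159
```

Call:
arm_command --commands "0 0 -20 -2.8 -1.4 0 0;0 0 0 0 0 0 0;16 10 0 0 0 0 0;16 10 0 0 0 0 0;12 8 0 0 0 0 0;0 0 0 0 0 0 0"

```text
time: 21.95
tool_pos: [0.6013, 0.2267, 0.2548]
ee_rot: [3.139, 0.002, 1.78]
wrist_force: [0.9, -0.6, -2.7]
width: 0.016
```

Call:
arm_command --commands "0 0 0 0 0 0 0;0 0 0 0 0 0 0"

```text
time: 22.2
tool_pos: [0.6012, 0.2266, 0.2539]
ee_rot: [3.14, 0.002, 1.78]
wrist_force: [0.9, 0.5, -3.3]
width: 0.0159
```

Call:
arm_command --commands "5 1 0 0 0 0 0;0 0 0 0 0 0 0;0 0 10 0 0 0 0;0 0 10 0 0 0 0;0 0 5 0 0 0 0;0 0 5 0 0 0 0;0 0 0 0 0 0 0"

```text
time: 23.08
tool_pos: [0.6006, 0.2307, 0.2209]
ee_rot: [-3.141, 0.003, 1.778]
wrist_force: [0.3, -0.5, -3.5]
width: 0.0161
```

```bash
python3 - <<'E'
from h import *
np.set_printoptions(precision=4,suppress=True)
o=robot.get_obs();print(o["time"],o["tool_pos"],o["ee_rot"],o["width"],o["wrist_force"],o["wrist_torque"])
zu=o["tool_pos"][2]-.0573
for n in ["side","scene"]:
    s=snapshot(n)
    cv2.imwrite(f"pics/{n}9.png",s["img"])
    for q,z in [("disc_grip",zu+.072),("disc",zu)]:
        for r in models.tip_of(q,s)[:3]: print(n,q,round(r["conf"],2),at_z(s,r["centre"],z))
E
```

```text
23.075 [0.6006 0.2307 0.2209] [-3.1409  0.0027  1.7782] 0.01614884851223211 [ 0.3181 -0.471  -3.544 ] [ 0.0312 -0.098  -0.0386]
side disc_grip 0.8 [0.5877 0.2139 0.2356]
side disc_grip 0.76 [ 0.3349 -0.5477  0.2356]
side disc 0.92 [0.6098 0.239  0.1636]
side disc 0.79 [ 0.3315 -0.5456  0.1636]
scene disc_grip 0.73 [ 0.4477 -0.1247  0.2356]
scene disc_grip 0.66 [0.595  0.2311 0.2356]
scene disc 0.78 [ 0.4444 -0.1417  0.1636]
scene disc 0.66 [0.5936 0.2277 0.1636]
```

Call:
arm_command --commands "0 0 4 0 0 0 0;0 0 4 0 0 0 0;0 0 0 0 0 0 0"

```text
time: 23.75
tool_pos: [0.6012, 0.231, 0.2141]
ee_rot: [3.139, 0.003, 1.778]
wrist_force: [-0.2, -0.2, -2.7]
width: 0.0159
```

Call:
arm_command --commands "0 0 4 0 0 0 0;0 0 4 0 0 0 0;0 0 4 0 0 0 0;0 0 0 0 0 0 0"

```text
time: 24.25
tool_pos: [0.6011, 0.2309, 0.2008]
ee_rot: [3.14, 0.003, 1.778]
wrist_force: [-0.3, 0.2, -3.3]
width: 0.0158
```

Call:
arm_command --commands "0 0 4 0 0 0 0;0 0 4 0 0 0 0;0 0 4 0 0 0 0;0 0 4 0 0 0 0"

```text
time: 24.75
tool_pos: [0.6013, 0.2309, 0.1902]
ee_rot: [3.135, 0.002, 1.778]
wrist_force: [-2.7, -0.3, 6.4]
width: 0.0159
```

Call:
arm_command --commands "0 0 5 0 0 0 0;0 0 5 0 0 0 0;0 0 6 0 0 0 0"

```text
time: 25.12
tool_pos: [0.6014, 0.231, 0.187]
ee_rot: [3.124, 0.002, 1.779]
wrist_force: [-6.4, -2.1, 19.1]
width: 0.0159
```

```bash
python3 - <<'E'
from h import *
np.set_printoptions(precision=4,suppress=True)
c=np.zeros((540,800,3),np.uint8)
for i,n in enumerate(["side","scene"]):
    s=snapshot(n);y,x=[(120,240),(220,260)][i]
    c[:,i*400:i*400+400]=cv2.resize(s["img"][y:y+216,x:x+160],(400,540),interpolation=2)
    for q,z in [("film_roll",0),("tub_stack",0),("bowl",0),("tray_grip",.033),("tub",.003)]:
        print(n,q,[(round(r["conf"],2),at_z(s,r["centre"],z)) for r in models.tip_of(q,s)[:3]])
cv2.imwrite("pics/fin.png",c)
o=robot.get_obs();print(o["time"],o["tool_pos"],o["ee_rot"],o["width"],o["wrist_force"])
E
```

```text
side film_roll [(0.81, array([ 0.7646, -0.2315,  0.    ])), (0.38, array([0.592 , 0.1428, 0.    ]))]
side tub_stack [(0.96, array([ 0.715 , -0.3649,  0.    ]))]
side bowl [(0.76, array([ 0.7628, -0.0031,  0.    ]))]
side tray_grip [(0.98, array([0.2434, 0.1044, 0.033 ])), (0.89, array([0.576 , 0.0977, 0.033 ])), (0.63, array([ 0.4062, -0.1869,  0.033 ]))]
side tub [(0.8, array([0.6087, 0.2098, 0.003 ]))]
scene film_roll [(0.71, array([ 0.7651, -0.2363, -0.    ]))]
scene tub_stack [(0.6, array([ 0.7219, -0.348 ,  0.    ]))]
scene bowl [(0.91, array([ 0.772 , -0.0037,  0.    ]))]
scene tray_grip [(0.91, array([0.2329, 0.1049, 0.033 ])), (0.57, array([ 0.4056, -0.1826,  0.033 ])), (0.39, array([0.5759, 0.0864, 0.033 ]))]
scene tub []
25.725 [0.6013 0.231  0.1871] [3.1245 0.0017 1.7786] 0.015887928910442176 [-6.3156 -1.6122 15.7323]
```

View pics/fin.png

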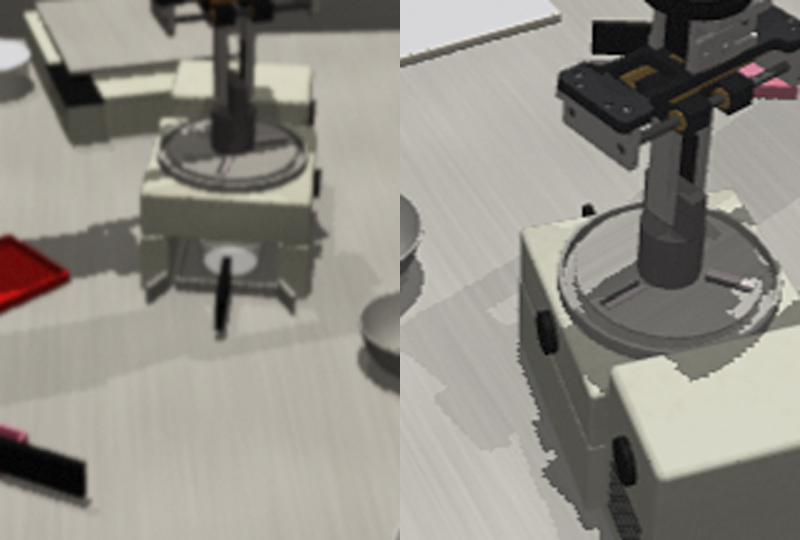

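```bash
python3 -c "
from bench import robot
print(robot.close_job()); o=robot.get_obs(); print(o['time'],o['tool_pos'],o['wrist_force'])"
```

```text
the job is handed in; nothing more can be done
None
the job is handed in; nothing more can be done
```

I slid the tray, with the tub standing in it, into the slicer until it hit the back stop. Then I turned the disc about 22° to line up with the drive ribs, lowered it and pressed it home. I handed the job in at about 26 s, still gripping the disc and pressing down.

**Last checks**
- **Tray:** it stopped after about 185 mm of travel, against about 186 mm expected. It looks centred and flat in the bay, with the tub upright. I measured it about 2° off the slicer's axis, within the limit.
- **Disc:** it slid over the pilot and ribs with no measurable resistance. The tool height puts its underside about 130 mm above the bench, which is fully home, and its tilt is about 0.02 rad.
- **Force:** 16–19 N on the wrist sensor, or about 19–22 N once the disc's weight is added back. The collar needs 12 N to bottom. The finger opening held at 16 mm, so the disc did not slip.
- **Bystanders:** the networks placed the film roll, tub stack and bowl within about 15 mm of where they first reported them, which is within their normal error.

**Disagreements**
- **Tray handle:** before the disc was fitted, all three cameras put its grip point at y ≈ 78–79 mm. Afterwards the side and scene cameras gave 98 mm and 86 mm. The tray can't go further in than the back stop, so I put this down to network error.
- **Collar and finger force:** I judged collar travel and finger contact from height, wrist force and finger opening, because neither could be read directly.

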